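# Zero the jar counter behind its push-latch flap

### The arm

A 6-joint arm with a two-finger parallel gripper is mounted at the origin on the work surface. World frame = base frame: x ahead of the robot, y to its left, z up, the work surface at z = 0. Lengths are in m, angles in rad, forces in N, time in s.
With the tool pointing down it reaches from about 0.325 to 0.85 m from the base axis. Payload 4.4 kg.
Tool frame: the origin (TCP) lies at the very end of the fingers, on their centre line; the grasp point (between the pads) lies 19 mm behind it; y points along the fingers, z is the direction in which the jaws open and shut, and the axes are right-handed (so a half turn about y gives the same grasp; the last joint's range is limited). The gripper opens to 94 mm and grips with 3 to 60 N. Pads are 16 mm wide; open, the fingers measure 119 mm over their backs; the gripper's body (75 mm by 177 mm) begins 78 mm behind the grasp point.
Start: joints at [1.095, 0.207, 1.542, -0, 1.393, -0.15], TCP at [0.184, 0.545, 0.205] pointing down, gripper open.
Joint ranges: [-2.73, 2.73], [-0.86, 2.22], [0.23, 2.46], [-1.11, 4.25], [0.08, 2.63], [-2.82, 2.82]. Speed limits (rad/s): [2.79, 2.79, 3.14, 3.14, 3.14, 3.14].

### API

Orientations are given as a unit quaternion [x, y, z, w].
In Python, from plant import arm, cams gives the robot as it stands.
- The arm moves only by the shell command python3 -m handwheel 'ROWS' [FORCE]. ROWS is a JSON object of lists of equal length, an entry for each row: "claw": the closure, from 0 (fully open) to 1 (shut); "travel": the shift along the tool's x, y, z in mm, a list of three; "spin": the turn about the tool's y in rad. A call has 1 to 12 rows; each row is the pose to reach, as a shift and turn from the pose measured when the call began, along the tool's axes at that moment; what a row does not reach only later rows make up. A row lasts 1/12 s, in which the tool goes at most 41.7 mm and 7.16 degrees, less where a joint would pass 70% of its speed; a pose out of reach is approached as far as the arm can. A call with a gripper value outside its range is refused whole. The fingers move at their own pace and stop on an object; FORCE is the grip in N (left out, the last holds). Time passes only in rows, so rows that repeat a pose let the fingers close. It gives the time, the measured TCP pose, the force and the opening at its end, in the units of the state.
- arm.read_state(): the state, without advancing time (a new reading comes with each control period).
- cams.snapshot(name): name is "scene" or "side" or "wrist"; returns a dict with "pixels" (400x640x3 uint8, blue, green, red), "z_map" (400x640 float32, m along the optical axis (not along the pixel's ray), 0 where there is no reading), "camera_matrix" (3x3 intrinsics, pixels), "D" ([k1, k2, p1, p2, k3] as OpenCV has them; the pictures are not rectified), "rvec" (rotation vector, rad) and "tvec" (3), from world to camera coordinates, as OpenCV has them. Camera axes: x right, y down, z forward; pixel columns grow to the right and rows downward; lengths in m; the calibration is good to about 2 mm. A picture is of the moment at which its call begins.
- arm.sign_off(): hands the job in, once; it reports no verdict.
The state is a dict: "t": time; "joint_positions": joint angles; "dq": joint speeds; "tau": joint torques, N m; "eef_pos": TCP position; "tcp_rot": TCP orientation; "ft_force": force on the tool from outside, world axes, zero at the start; "wrist_torque": the same for the moment, N m; "width": finger opening in m.
Only numpy, scipy, OpenCV 4.12 (cv2) and the standard library are available. Lean on these libraries where they do the work, as an engineer would, in place of code of your own. Each camera call takes 0.05 s, during which the arm holds its last target.

### The job

Zero the jar counter of the filling line: press the ribbed edge of the console's flush dark metal flap so that it pops open, press the round button underneath all the way down, then push the flap shut and press it home so that it latches and stays flush. Work gently with the fingertips only: leave the square button unpressed, and do not lift, shove or tip the jars or the jug.

Things in the scene. Friction and masses are not known exactly. Their poses are not given: they have to be found in the camera images.
- console: Fixed white box, 220 (x) x 340 (y) x 90 mm high; origin at the centre of its underside, x axis from its robot-side edge to its far edge. In its flat top is a well, console x 0 to +70 mm, y +-66 mm, 34 mm deep, closed by the flap. A flat dark window lies on the top between flap and robot.
- flap (a joint): Angle of the flap, rad: 0 latched, flush; 1.7 fully open, a little past upright towards the robot; -0.09 pressed in to its hard stop. Push-push latch: from 0, pressing in beyond -0.075 (4 mm at the ribs) and letting go lets a spring swing it fully open in about 1 s, if nothing is in its way. From open, pushing it shut, pressing in beyond -0.075 and letting go latches it at 0.
- flap_hinge (a point): Point on the flap's hinge line, half-way along it, 88 mm above the bench; fixed. The flap is hinged on the robot-side edge of the well; its far edge rises. The hinge axis runs along the point's y; the point's x points level from the hinge across the well to the free edge, like the console's x.
- flap_press (a point): Where to press: on the flap's outer face, middle of its three low ribs, 54 mm from the hinge, 14 mm from the free edge; moves with the flap. z: outward normal. The flap is a dark steel plate 68 mm long (hinge to free edge), 129 mm wide, 4 mm thick; moving it in or shut here takes about 2 to 3 N until its stop.
- round_button (a joint): Travel of the round button, m: 0 out, 0.006 fully in; sprung, about 5 N when fully in.
- round_button_top (a point): Centre of the top of the round button (28 mm across, black, on a grey round collar 44 mm across), 12 mm below the console's top when out; it stands in the well 45 mm from the hinge, on one or the other side; moves with the button. z up.
- square_button (a joint): Travel of the square button, m: 0 out, 0.006 fully in; not to be pressed.
- square_button_top (a point): Centre of the top of the square button (22 mm square, black, on a square grey collar 34 mm), at the same height, about 60 mm to the side of the round one.
- jar_empty_center (a point): Loose empty glass jar, 62 mm across and 72 mm high, standing open on the bench beside the console; point at its centre half-way up.
- jar_full_center (a point): Loose filled glass jar with a brass-coloured cap, 62 mm across and 75 mm high, standing on top of the console beside the dark window, near a side edge; point at its centre half-way up.
- jug_center (a point): Loose translucent measuring jug with a side handle, 116 mm across the mouth and 150 mm high, on the bench on the other side of the console; point at its centre half-way up.

How it is judged:
By the outcome, as a careful person would: the job done as asked, in the order asked, and still so for the second after the job is handed in, with the robot touching nothing.
It also fails if it takes over 51 s, if anything falls off the work surface, if the arm or the gripper's body presses on something with over 40 N, if the wrist force passes 120 N, or if a joint passes its speed limit or range.

## Working session

There is one attempt and no reset: what is moved stays moved. The work goes in short steps, Python scripts to look and compute and a shell command to move; the robot and the scene stay as the last step left them, time stands still between calls to the robot, and variables do not carry over. Pictures are saved under pics/ and viewed, and the job is handed in when it is done.

```bash
ls; mkdir -p pics; python3 - <<'E'
from plant import arm,cams
import cv2
for n in ["scene","side","wrist"]:
    s=cams.snapshot(n); cv2.imwrite(f"pics/{n}0.png",s["pixels"])
st=arm.read_state()
print({k:st[k] for k in("t","eef_pos","tcp_rot","ft_force","width")})
E
```

```text
pics
{'t': 0.15, 'eef_pos': array([0.18320624, 0.54437156, 0.20454976]), 'tcp_rot': array([ 0.69840378, -0.11451043,  0.11412222, -0.69720559]), 'ft_force': array([-0.62292354,  0.52292488,  0.2378085 ]), 'width': 0.09421136128233168}
```

View pics/scene0.png

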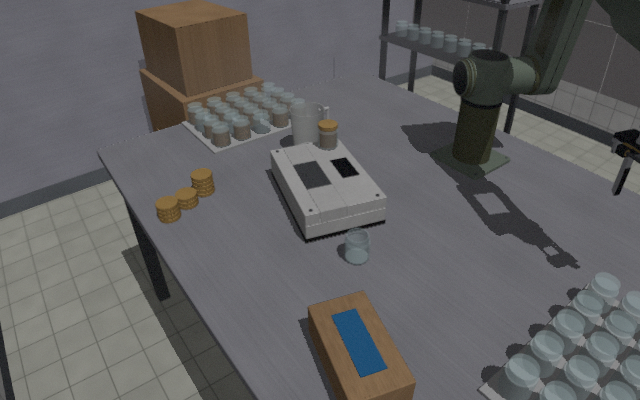

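View pics/side0.png

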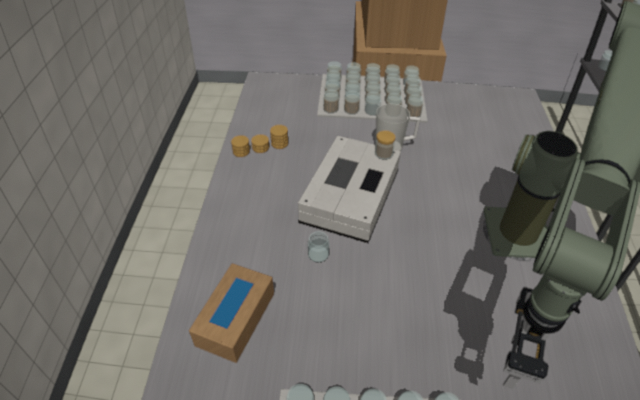

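View pics/wrist0.png

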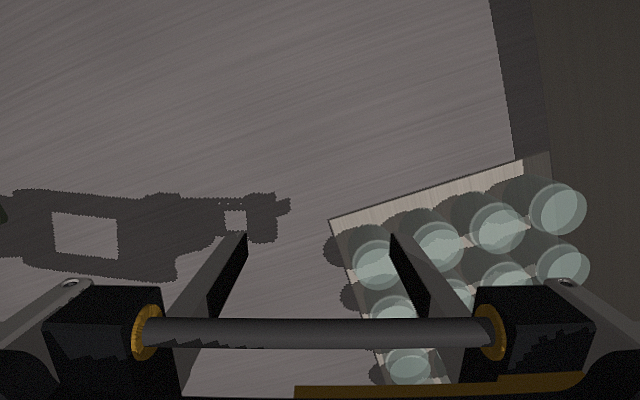

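The side view shows the console around px (350,187): flap at (341,173), window at (372,181), capped jar at (385,143). The empty jar is at (318,248) and the jug at (392,125). Next I'll measure these.

```bash
cat > h.py <<'E'
import numpy as np,cv2
from plant import arm,cams
def ray(s,px):
    R=cv2.Rodrigues(np.array(s["rvec"],float))[0];t=np.array(s["tvec"],float).ravel()
    p=cv2.undistortPoints(np.array(px,float).reshape(-1,1,2),np.array(s["camera_matrix"]),np.array(s["D"]))[:,0]
    d=np.c_[p,np.ones(len(p))]@R
    return -R.T@t,d
def onplane(s,px,z):
    c,d=ray(s,px); return c+d*((z-c[2])/d[:,2])[:,None]
def proj(s,P):
    return cv2.projectPoints(np.array(P,float).reshape(-1,1,3),np.array(s["rvec"],float),np.array(s["tvec"],float),np.array(s["camera_matrix"]),np.array(s["D"]))[0][:,0]
def cloud(s):
    z=s["z_map"];v,u=np.mgrid[:z.shape[0],:z.shape[1]]
    c,d=ray(s,np.c_[u.ravel(),v.ravel()])
    return (c+d*z.reshape(-1,1)).reshape(*z.shape,3)
E
python3 - <<'E'
from h import *
boxes={"scene":(255,110,400,280),"side":(290,90,420,280)}
for n,(x0,y0,x1,y1) in boxes.items():
    s=cams.snapshot(n); im=s["pixels"]; P=cloud(s)
    g=im.max(2)
    m=((g<75)).astype(np.uint8)
    roi=np.zeros_like(m);roi[y0:y1,x0:x1]=1
    m&=roi; m&=(np.abs(P[...,2]-0.09)<0.015).astype(np.uint8)
    cs,_=cv2.findContours(m,cv2.RETR_EXTERNAL,cv2.CHAIN_APPROX_NONE)
    for c in cs:
        if cv2.contourArea(c)<60: continue
        W=onplane(s,c.reshape(-1,2),0.09)[:,:2]
        r=cv2.minAreaRect((W*1000).astype(np.float32))
        print(n,c.reshape(-1,2).mean(0),np.round(r[0]),np.round(r[1]),round(r[2],1))
    # top corners
    mt=((np.abs(P[...,2]-0.09)<0.008)).astype(np.uint8)&roi
    mt=cv2.morphologyEx(mt,cv2.MORPH_OPEN,np.ones((5,5)))
    c=max(cv2.findContours(mt,cv2.RETR_EXTERNAL,cv2.CHAIN_APPROX_NONE)[0],key=cv2.contourArea)
    W=onplane(s,c.reshape(-1,2),0.09)[:,:2]
    r=cv2.minAreaRect((W*1000).astype(np.float32)); print(n,"top",np.round(r[0]),np.round(r[1]),r[2])
    cv2.imwrite(f"pics/{n}1.png",cv2.resize(im[y0:y1,x0:x1],None,fx=4 if n=="side" else 3.5,fy=3.5,interpolation=cv2.INTER_CUBIC)[:600,:800])
    # orange cap
    hsv=cv2.cvtColor(im,cv2.COLOR_BGR2HSV)
    o=cv2.inRange(hsv,(8,120,80),(25,255,255))&(roi*255)
    if o.any():
        Q=P[o>0]; print(n,"cap",np.median(Q,0))
E
```

```text
scene [311.56818182 174.70454545] [ 552. -128.] [125.  67.] 73.2
scene [344.26984127 167.20634921] [ 458. -100.] [97. 48.] 73.1
scene top [ 521. -113.] [351. 223.] 73.18353271484375
scene cap [ 0.42844056 -0.21452414  0.16530806]
side [371.28571429 180.23809524] [461. -97.] [92. 44.] 73.0
side [341.19277108 172.78313253] [ 554. -123.] [119.  62.] 74.2
side top [ 520. -112.] [348. 221.] 73.24137878417969
side cap [ 0.42401335 -0.21767974  0.16261695]
```

```bash
cat >> h.py <<'E'
from scipy.spatial.transform import Rotation as Ro
YAW=np.deg2rad(-16.8); C=np.array([.5205,-.1125,0])
RC=Ro.from_euler("z",YAW).as_matrix()
def con(p): return RC.T@(np.array(p)-C)
def wor(p): return C+RC@np.array(p)
def go(pc,mm=True):
    "console target (mm) -> travel in tool axes mm"
    st=arm.read_state();R=Ro.from_quat(st["tcp_rot"]).as_matrix()
    d=wor(np.array(pc)/1000)-st["eef_pos"]
    return np.round(R.T@d*1000,1)
def status():
    st=arm.read_state();R=Ro.from_quat(st["tcp_rot"]).as_matrix()
    print("t",round(st["t"],2),"con mm",np.round(con(st["eef_pos"])*1000,1),"F",np.round(st["ft_force"],1),"w",round(st["width"],3))
    Z=RC.T@R; print("tool axes in console (cols x,y,z)\n",np.round(Z,3))
    z=Z[:,2]; print("angle of z from console y (rad)",np.arctan2(-z[0],z[1]), "j",np.round(st["joint_positions"],2))
E
python3 - <<'E'
from h import *
status(); print(go([54,0,180]))
for n in ["side","scene"]:
    s=cams.snapshot(n)
    im=s["pixels"].copy()
    for p in [(54,0,90),(0,66,90),(0,-66,90),(70,66,90),(70,-66,90),(110,170,90),(-110,170,90),(110,-170,90)]:
        u=proj(s,wor(np.array(p)/1000))[0]; cv2.circle(im,tuple(int(round(v)) for v in u),0,(0,0,255),-1)
    cv2.imwrite(f"pics/{n}2.png",cv2.resize(im[100:270,250:430],None,fx=4,fy=3.5,interpolation=cv2.INTER_NEAREST))
E
```

```text
t 0.25 con mm [-512.7  531.6  204.9] F [-0.1  0.   1. ] w 0.094
tool axes in console (cols x,y,z)
 [[ 1.    -0.     0.032]
 [-0.032 -0.001  1.   ]
 [-0.    -1.    -0.001]]
angle of z from console y (rad) -0.03156380316535994 j [ 1.1   0.21  1.54  0.    1.39 -0.15]
[ 583.2   25.3 -513.4]
```

View pics/side2.png

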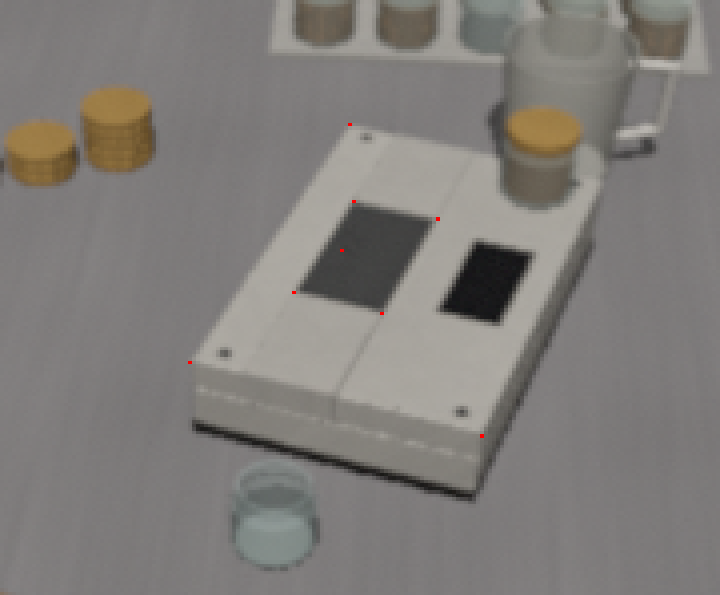

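View pics/scene2.png

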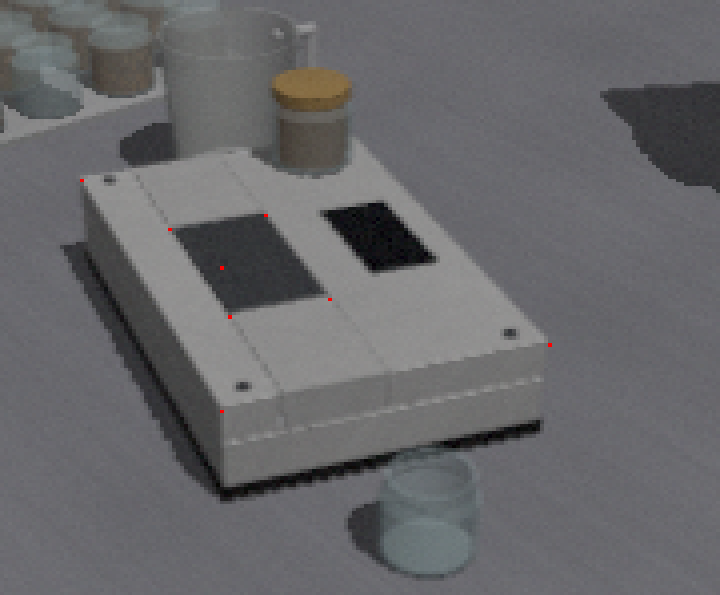

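Both overlays agree with the console to about 1 px. In the side view the flap corners are at zoomed (354,202) and (382,312). Now I'll move over with the fingers closed.

```bash
python3 -m handwheel '{"claw":[1,1,1,1,1,1,1,1,1,1,1,1],"travel":[[25,0,-22],[54,0,-48],[83,0,-73],[112,0,-99],[141,0,-124],[170,0,-150],[199,0,-175],[228,0,-201],[257,0,-226],[286,0,-252],[315,0,-277],[340,0,-300]],"spin":[0,0,0,0,0,0,-0.01,-0.02,-0.03,-0.03,-0.03,-0.03]}' 20
python3 -c "
from h import *
status();print(go([54,0,180]))"
```

```text
t: 1.35
eef_pos: [0.4109, 0.1499, 0.2057]
tcp_rot: [0.7, -0.104, 0.105, -0.699]
ft_force: [-0.1, 0.1, 0.3]
width: 0.0173
t 1.35 con mm [-180.7  219.5  205.7] F [-0.1  0.1  0.3] w 0.017
tool axes in console (cols x,y,z)
 [[ 1.     0.001  0.002]
 [-0.002 -0.     1.   ]
 [ 0.001 -1.    -0.   ]]
angle of z from console y (rad) -0.00236964017374097 j [ 0.15 -0.1   1.86 -0.    1.38 -1.12]
[ 235.2   26.  -219. ]
```

```bash
python3 -m handwheel '{"claw":[1,1,1,1,1,1,1,1,1,1,1,1],"travel":[[25,0,-22],[51,0,-46],[77,0,-72],[104,0,-98],[131,0,-123],[158,0,-148],[185,0,-173],[210,10,-196],[228,20,-212],[235,26,-219],[235,26,-219],[235,26,-219]],"spin":[0,0,0,0,0,0,0,0,0,0,0,0]}' 20
python3 -c "
from h import *
status();print(go([54,0,100]))
s=cams.snapshot('wrist');cv2.imwrite('pics/w3.png',s['pixels'])
s=cams.snapshot('side');cv2.imwrite('pics/s3.png',s['pixels'])
"
```

```text
t: 2.35
eef_pos: [0.5711, -0.1274, 0.1793]
tcp_rot: [-0.699, 0.105, -0.104, 0.7]
ft_force: [0.2, -0.4, -0.1]
width: 0.0005
t 2.35 con mm [ 52.7   0.4 179.3] F [ 0.2 -0.4 -0.1] w 0.0
tool axes in console (cols x,y,z)
 [[ 1.    -0.001  0.003]
 [-0.003  0.001  1.   ]
 [-0.001 -1.     0.001]]
angle of z from console y (rad) -0.0027882654696166783 j [-0.37  0.25  1.54  0.    1.35 -1.64]
[ 1.4 79.3 -0.4]
```

View pics/w3.png

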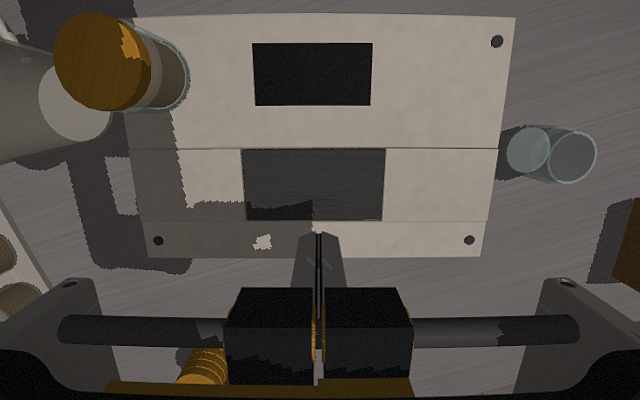

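View pics/s3.png

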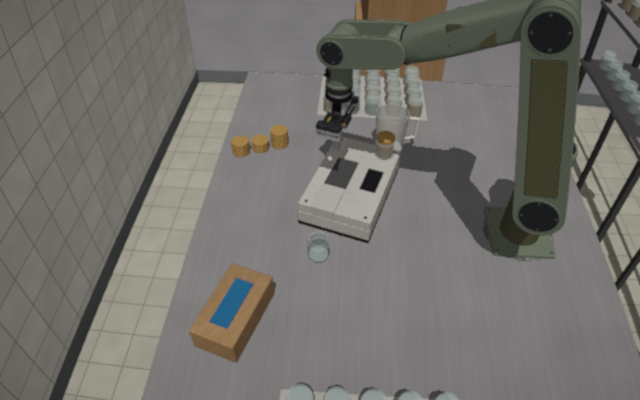

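The wrist view shows the flap between px (242,149) and (382,220), with the fingertip just in front of it at (320,235). I'll check the offsets through the wrist calibration.

```bash
python3 -c "
from h import *
s=cams.snapshot('wrist')
for p in onplane(s,[(241.5,148.5),(385.5,148.5),(382.5,220.5),(246,220.5),(500,41),(158,240)],.09): print(np.round(con(p)*1000,1))
print(proj(s,arm.read_state()['eef_pos']))
"
```

```text
[  1.  -67.9  90. ]
[ 1.2 62.8 90. ]
[70.6 64.2 90. ]
[ 70.6 -68.6  90. ]
[-90.2 155.4  90. ]
[  91.6 -159.5   90. ]
[[317.70395821 243.50920392]]
```

```bash
python3 -m handwheel '{"claw":[1,1,1,1,1,1],"travel":[[1,20,-1],[2,45,-2],[2,65,-2],[2,78,-2],[2,84,-2],[2,84,-2]],"spin":[0,0,0,0,0,0]}' 20
python3 -c "
from h import *
status()"
```

```text
t: 3.0
eef_pos: [0.5722, -0.128, 0.0957]
tcp_rot: [-0.699, 0.103, -0.103, 0.7]
ft_force: [-0.0, 0.4, 0.7]
width: 0.0005
t 3.0 con mm [53.9  0.1 95.7] F [-0.   0.4  0.7] w 0.0
tool axes in console (cols x,y,z)
 [[ 1.    -0.001 -0.   ]
 [ 0.     0.     1.   ]
 [-0.001 -1.     0.   ]]
angle of z from console y (rad) 0.0003306556175195051 j [-0.37  0.34  1.61  0.    1.19 -1.65]
```

```bash
python3 -m handwheel '{"claw":[1,1,1,1],"travel":[[0,3,-1],[0,6,-1],[0,9,-1],[0,9,-1]],"spin":[0,0,0,0]}'

```

```text
t: 3.33
eef_pos: [0.573, -0.1292, 0.0877]
tcp_rot: [-0.699, 0.102, -0.104, 0.7]
ft_force: [-0.5, 0.9, 2.5]
width: 0.0005
```

```bash
python3 -m handwheel '{"claw":[1,1,1],"travel":[[0,2,0],[0,4,0],[0,4,0]],"spin":[0,0,0]}'

```

```text
t: 3.58
eef_pos: [0.5732, -0.1292, 0.0857]
tcp_rot: [-0.699, 0.102, -0.104, 0.7]
ft_force: [-4.3, 1.4, 10.6]
width: 0.0003
```

It's at the hard stop (10.6 N, 4.9 mm in). I'll release quickly upward and away.

```bash
python3 -m handwheel '{"claw":[1,1,1,1,1,1,1,1,1,1,1,1],"travel":[[5,-38,0],[30,-70,0],[60,-95,0],[80,-110,0],[80,-110,0],[80,-110,0],[80,-110,0],[80,-110,0],[80,-110,0],[80,-110,0],[80,-110,0],[80,-110,0]],"spin":[0,0,0,0,0,0,0,0,0,0,0,0]}'
python3 -c "
from h import *
status()
for n in ['wrist','side','scene']:
  s=cams.snapshot(n);im=s['pixels']
  if n!='wrist': im=cv2.resize(im[80:250,250:430],None,fx=4,fy=3.5,interpolation=cv2.INTER_CUBIC)
  cv2.imwrite('pics/%s4.png'%n,im)
"
```

```text
t: 4.58
eef_pos: [0.6491, -0.1522, 0.1955]
tcp_rot: [-0.699, 0.103, -0.104, 0.7]
ft_force: [0.8, 0.4, 0.6]
width: 0.0005
t 4.58 con mm [134.6  -0.8 195.5] F [0.8 0.4 0.6] w 0.001
tool axes in console (cols x,y,z)
 [[ 1.     0.001 -0.   ]
 [ 0.     0.001  1.   ]
 [ 0.001 -1.     0.001]]
angle of z from console y (rad) 0.00027595125295797247 j [-0.36  0.4   1.31  0.    1.43 -1.64]
```

View pics/wrist4.png

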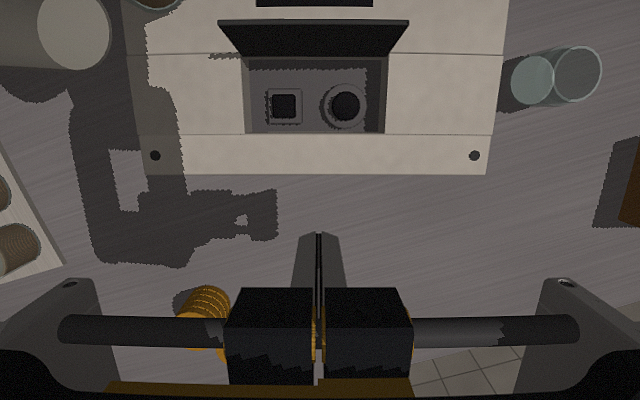

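View pics/side4.png

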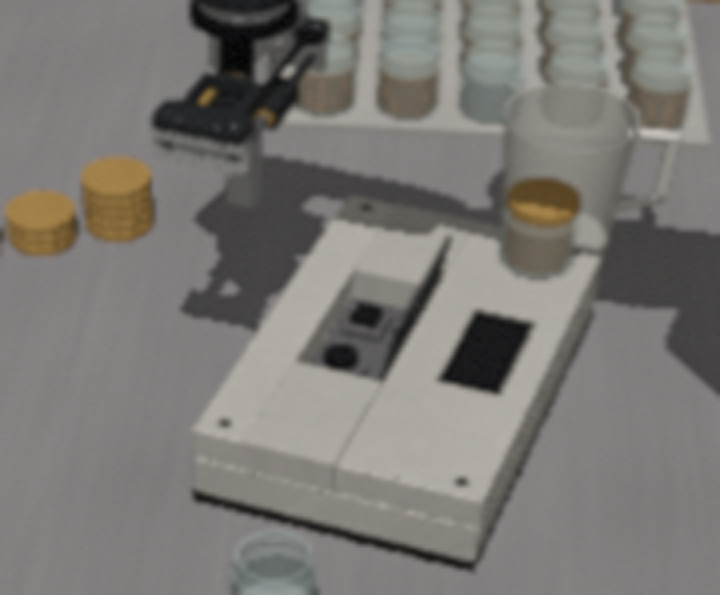

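View pics/scene4.png

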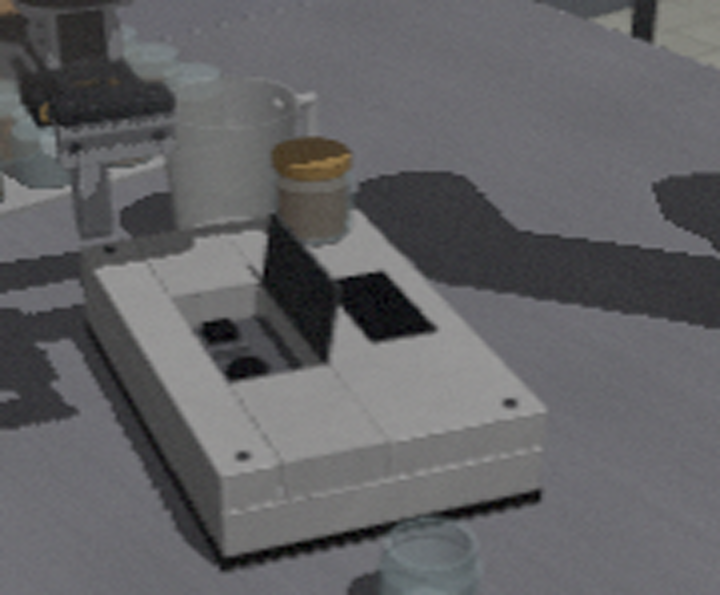

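The flap is open. In the wrist view the round button is at (345,106), on the +y side, and the square one is at (284,106).

```bash
python3 -c "
from h import *
s=cams.snapshot('wrist')
for p in onplane(s,[(345.5,106),(284,106)],.078): print(np.round(con(p)*1000,1))
s=cams.snapshot('side')
for p in onplane(s,[(250+340/4,80+355/3.5),(250+368/4,80+316/3.5)],.078): print(np.round(con(p)*1000,1))
print(go([45,26,130]))
"
```

```text
[45.8 25.8 78. ]
[ 45.8 -33.3  78. ]
[43.2 31.9 78. ]
[ 40.1 -24.2  78. ]
[-90.2  65.8  26.9]
```

```bash
python3 -c "
from h import *
for n,b in dict(wrist=(255,75,375,128),side=(325,155,350,187),scene=(298,170,322,192)).items():
  s=cams.snapshot(n);g=s['pixels'].max(2);x0,y0,x1,y1=b
  sub=g[y0:y1,x0:x1];m=(sub<38).astype(np.uint8)
  k,l,st,c=cv2.connectedComponentsWithStats(m)
  for i in range(1,k):
    if st[i,4]<8: continue
    px=c[i]+[x0,y0]; print(n,px.round(1),st[i,4],np.round(con(onplane(s,[px],.078)[0])*1000,1))
  cv2.imwrite('pics/b_%s.png'%n,cv2.resize(s['pixels'][y0:y1,x0:x1],None,fx=6,fy=6,interpolation=cv2.INTER_NEAREST))
"
```

```text
wrist [366.9  87.4] 15 [28.8 45.7 78. ]
wrist [326.2  91.9] 12 [33.1  7.1 78. ]
wrist [266.3 101.3] 41 [ 41.5 -50.2  78. ]
wrist [344.5 105.2] 687 [45.2 24.8 78. ]
wrist [283.2 105.2] 561 [ 45.2 -34.1  78. ]
wrist [372.6 100.2] 18 [40.5 51.6 78. ]
wrist [367.6 103.5] 16 [43.5 47.  78. ]
wrist [320.9 102.6] 10 [42.8  2.1 78. ]
wrist [326.3 118.4] 48 [57.5  7.4 78. ]
wrist [368.8 112.1] 13 [51.5 48.5 78. ]
wrist [267.2 118. ] 24 [ 57. -50.  78.]
wrist [372.5 115.5] 10 [54.7 52.2 78. ]
wrist [366.8 119.8] 23 [58.8 46.9 78. ]
side [341.2 169.8] 28 [ 43.1 -25.7  78. ]
side [334.9 181.6] 36 [43.3 32.8 78. ]
scene [304.3 174.3] 47 [ 47.4 -28.   78. ]
scene [311.  184.6] 45 [46.5 27.5 78. ]
```

Estimates of the round button's y are 25, 33 and 27.5 mm. I'll use 27.5, which leaves plenty of margin to the square button at about -30.

```bash
python3 -m handwheel '{"claw":[1,1,1,1,1,1,1,1,1],"travel":[[-25,10,8],[-55,25,18],[-78,40,25],[-89,60,28],[-90,80,28],[-90,100,28],[-90,112,28],[-90,112,28],[-90,112,28]],"spin":[0,0,0,0,0,0,0,0,0]}'
python3 -c "
from h import *
status()
s=cams.snapshot('wrist');cv2.imwrite('pics/w5.png',s['pixels'])
s=cams.snapshot('scene');cv2.imwrite('pics/s5.png',cv2.resize(s['pixels'][80:250,250:430],None,fx=4,fy=3.5,interpolation=cv2.INTER_CUBIC))
"
```

```text
t: 5.73
eef_pos: [0.5716, -0.0996, 0.0834]
tcp_rot: [-0.699, 0.103, -0.104, 0.7]
ft_force: [0.3, -0.1, -0.3]
width: 0.0003
t 5.73 con mm [45.2 27.1 83.4] F [ 0.3 -0.1 -0.3] w 0.0
tool axes in console (cols x,y,z)
 [[ 1.     0.001 -0.   ]
 [ 0.     0.     1.   ]
 [ 0.001 -1.     0.   ]]
angle of z from console y (rad) 0.0002527722319863406 j [-0.32  0.34  1.64  0.    1.16 -1.6 ]
```

View pics/w5.png

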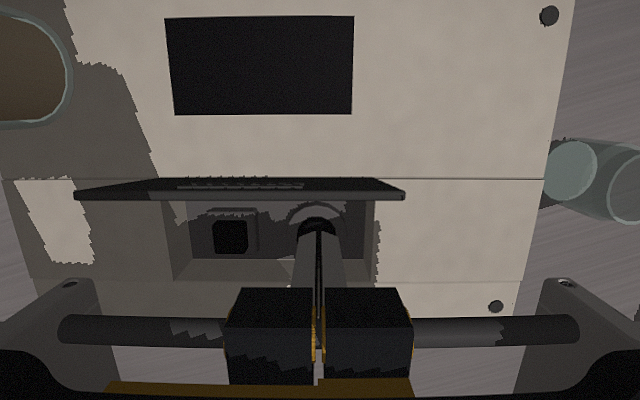

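View pics/s5.png

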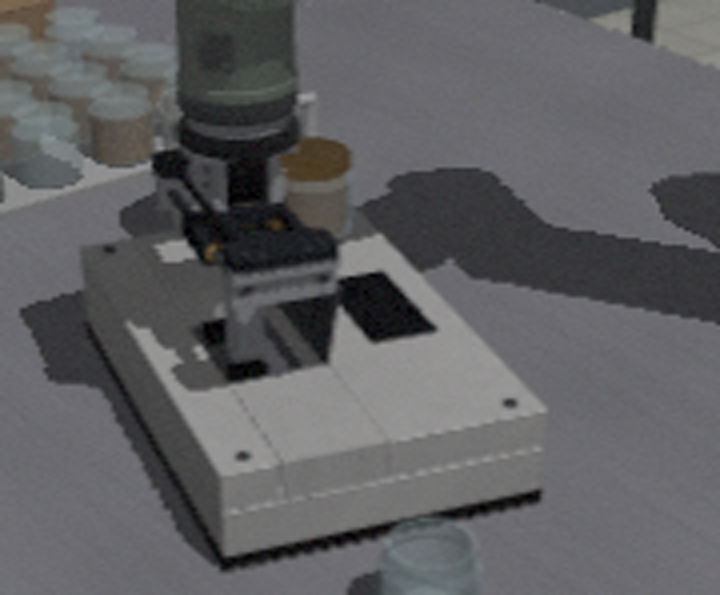

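The wrist view shows the fingertip centred on the round button at px (318,225), and the square button at (230,237) is clear. Pressing.

```bash
python3 -m handwheel '{"claw":[1,1,1,1,1],"travel":[[0,4,0],[0,7,0],[0,9,0],[0,11,0],[0,11,0]],"spin":[0,0,0,0,0]}'
```

```text
t: 6.25
eef_pos: [0.5742, -0.1006, 0.0747]
tcp_rot: [0.7, -0.101, 0.106, -0.699]
ft_force: [1.5, -1.4, 3.1]
width: 0.0006
```

```bash
python3 -m handwheel '{"claw":[1,1,1,1],"travel":[[-1,2,0],[-1,4,0],[-1,5,0],[-1,5,0]],"spin":[0,0,0,0]}'
```

```text
t: 6.58
eef_pos: [0.5743, -0.1006, 0.0721]
tcp_rot: [0.7, -0.1, 0.106, -0.699]
ft_force: [-2.1, 0.6, 12.8]
width: 0.0002
```

The force rose to 12.8 N at 72.1 mm, so the button is fully in. Next I'll release, lift over the flap, and come down on the robot side.

```bash
python3 -m handwheel '{"claw":[1,1,1,1,1,1,1,1,1,1,1,1],"travel":[[-1,-10,0],[-2,-40,0],[-2,-78,0],[-2,-110,0],[-15,-125,-8],[-45,-125,-18],[-75,-125,-25],[-92,-125,-27],[-92,-120,-27],[-92,-95,-27],[-92,-72,-27],[-92,-72,-27]],"spin":[0,0,0,0,0,0,0,0,0,0,0,0]}'
python3 -c "
from h import *
status()
for n in ['wrist','side','scene']:
  s=cams.snapshot(n);im=s['pixels']
  if n!='wrist': im=cv2.resize(im[80:250,250:430],None,fx=4,fy=3.5,interpolation=cv2.INTER_CUBIC)
  cv2.imwrite('pics/%s6.png'%n,im)
"
```

```text
t: 7.58
eef_pos: [0.4741, -0.0981, 0.1383]
tcp_rot: [-0.699, 0.103, -0.103, 0.7]
ft_force: [-0.3, -0.2, 0.0]
width: 0.0003
t 7.58 con mm [-48.6   0.4 138.3] F [-0.3 -0.2  0. ] w 0.0
tool axes in console (cols x,y,z)
 [[ 1.    -0.001 -0.   ]
 [ 0.     0.001  1.   ]
 [-0.001 -1.     0.001]]
angle of z from console y (rad) 0.0001532894498166535 j [-0.38  0.08  1.83  0.    1.23 -1.66]
```

View pics/wrist6.png

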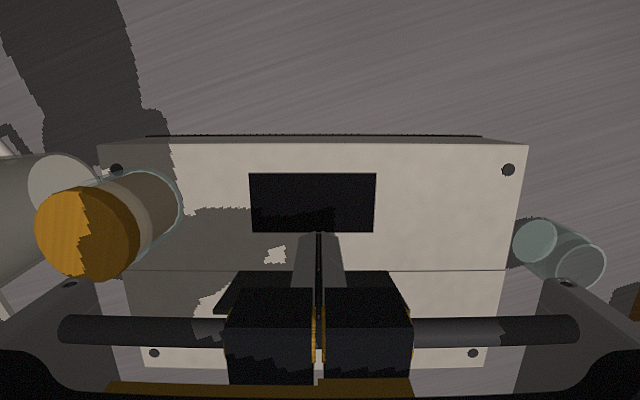

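View pics/scene6.png

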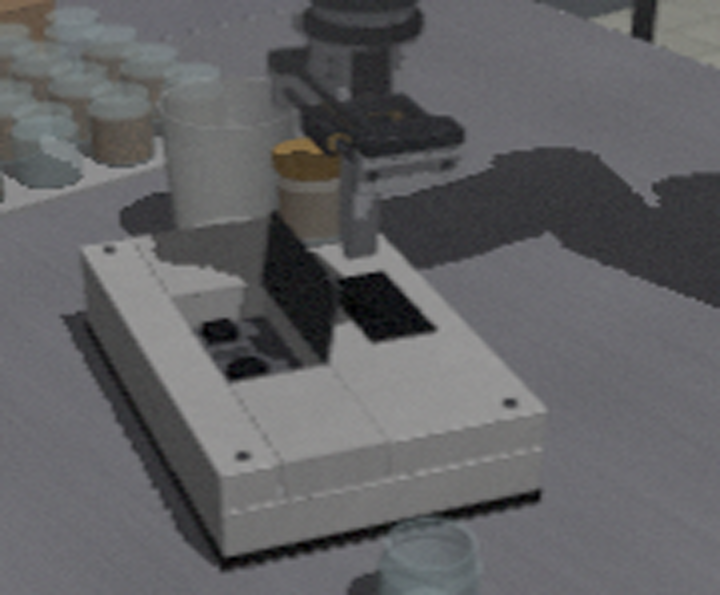

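The flap stands open and untouched, and the finger is on the robot side at scene zoomed px (358,250). I'll sweep the flap shut along its arc, first half first.

```bash
python3 -m handwheel '{"claw":[1,1,1,1,1,1,1,1,1,1],"travel":[[15,-5,0],[28,-9,0],[37,-9,0],[45,-9,0],[54,-8,0],[61,-6,0],[68,-3,0],[74,1,0],[80,5,0],[80,5,0]],"spin":[0,0,0,0,0,0,0,0,0,0]}'
python3 -c "
from h import *
status()
s=cams.snapshot('scene');cv2.imwrite('pics/s7.png',cv2.resize(s['pixels'][80:250,250:430],None,fx=4,fy=3.5,interpolation=cv2.INTER_CUBIC))
"
```

```text
t: 8.57
eef_pos: [0.5554, -0.1231, 0.138]
tcp_rot: [0.7, -0.1, 0.106, -0.699]
ft_force: [-1.2, 0.2, 0.9]
width: 0.0004
t 8.57 con mm [ 36.5  -0.  138. ] F [-1.2  0.2  0.9] w 0.0
tool axes in console (cols x,y,z)
 [[ 1.     0.008 -0.   ]
 [ 0.     0.     1.   ]
 [ 0.008 -1.     0.   ]]
angle of z from console y (rad) 0.00029449287469166294 j [-0.37  0.25  1.63  0.    1.25 -1.65]
```

View pics/s7.png

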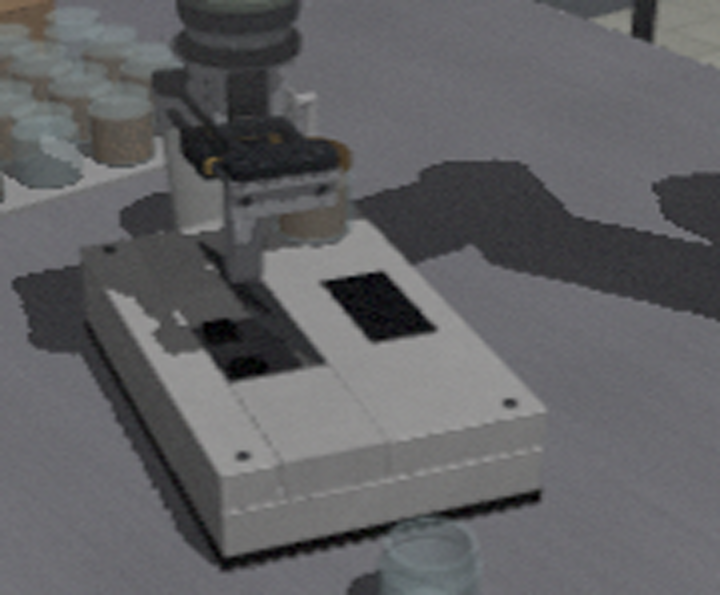

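The finger is near the free edge (about 66 mm out), so I'll go mostly straight down next to stay on the plate.

```bash
python3 -m handwheel '{"claw":[1,1,1,1,1,1],"travel":[[-4,5,0],[-6,11,0],[-5,17,0],[-3,22,0],[0,27,0],[1,29,0]],"spin":[0,0,0,0,0,0]}'
python3 -c "
from h import *
status()
s=cams.snapshot('scene');cv2.imwrite('pics/s8.png',cv2.resize(s['pixels'][80:250,250:430],None,fx=4,fy=3.5,interpolation=cv2.INTER_CUBIC))
"
```

```text
t: 9.12
eef_pos: [0.5567, -0.1235, 0.1088]
tcp_rot: [0.7, -0.1, 0.106, -0.699]
ft_force: [0.1, -0.1, 3.1]
width: 0.0008
t 9.12 con mm [ 37.9  -0.  108.8] F [ 0.1 -0.1  3.1] w 0.001
tool axes in console (cols x,y,z)
 [[ 1.     0.009 -0.   ]
 [ 0.     0.     1.   ]
 [ 0.009 -1.     0.   ]]
angle of z from console y (rad) 0.00026204108698680314 j [-0.37  0.29  1.65  0.    1.19 -1.65]
```

View pics/s8.png

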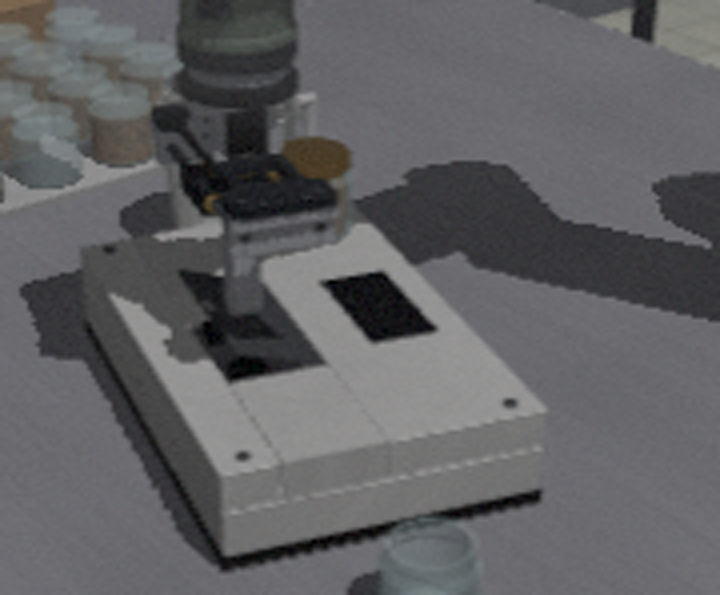

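The flap is following, now at about 0.4 rad. Continuing to shut.

```bash
python3 -m handwheel '{"claw":[1,1,1,1,1],"travel":[[3,5,0],[7,10,0],[10,14,0],[13,18,0],[14,19,0]],"spin":[0,0,0,0,0]}'
python3 -c "
from h import *
status()"
```

```text
t: 9.58
eef_pos: [0.5697, -0.1274, 0.0884]
tcp_rot: [0.7, -0.101, 0.105, -0.699]
ft_force: [-2.2, 0.6, 3.9]
width: 0.0004
t 9.58 con mm [51.4 -0.  88.4] F [-2.2  0.6  3.9] w 0.0
tool axes in console (cols x,y,z)
 [[ 1.     0.006 -0.   ]
 [ 0.     0.     1.   ]
 [ 0.006 -1.     0.   ]]
angle of z from console y (rad) 0.0002293340090878096 j [-0.37  0.34  1.63  0.    1.16 -1.65]
```

```bash
python3 -m handwheel '{"claw":[1,1,1,1],"travel":[[1,2,0],[1,4,0],[1,5,0],[1,5,0]],"spin":[0,0,0,0]}'
```

```text
t: 9.92
eef_pos: [0.5709, -0.1277, 0.0858]
tcp_rot: [0.7, -0.101, 0.105, -0.699]
ft_force: [-8.4, 2.9, 14.8]
width: 0.0006
```

It's at the same stop depth as the opening press (85.8 mm, 14.8 N). Lifting straight up.

```bash
python3 -m handwheel '{"claw":[1,1,1,1,1,1,1,1,1,1,1,1],"travel":[[0,-4,0],[0,-9,0],[0,-20,0],[5,-40,0],[25,-70,0],[50,-100,0],[80,-115,0],[85,-115,0],[85,-115,0],[85,-115,0],[85,-115,0],[85,-115,0]],"spin":[0,0,0,0,0,0,0,0,0,0,0,0]}'
python3 -c "
from h import *
status()
for n in ['wrist','side','scene']:
  s=cams.snapshot(n);im=s['pixels']
  if n!='wrist': im=cv2.resize(im[80:250,250:430],None,fx=4,fy=3.5,interpolation=cv2.INTER_CUBIC)
  cv2.imwrite('pics/%s9.png'%n,im)
  P=cloud(s); 
  for q in [(35,0),(60,0),(60,50),(60,-50),(-10,60)]:
    u=np.round(proj(s,wor(np.array([*q,90])/1000))[0]).astype(int); print(n,q,np.round(con(P[u[1],u[0]])*1000))
"
```

```text
t: 10.92
eef_pos: [0.6498, -0.1514, 0.1995]
tcp_rot: [-0.699, 0.102, -0.104, 0.7]
ft_force: [-0.3, -0.8, -0.8]
width: 0.0003
t 10.92 con mm [135.    0.2 199.5] F [-0.3 -0.8 -0.8] w 0.0
tool axes in console (cols x,y,z)
 [[ 1.     0.002 -0.001]
 [ 0.001  0.     1.   ]
 [ 0.002 -1.     0.   ]]
angle of z from console y (rad) 0.0005292564974133265 j [-0.36  0.4   1.3   0.    1.43 -1.64]
wrist (35, 0) [36.  0. 92.]
wrist (60, 0) [60.  0. 89.]
wrist (60, 50) [60. 50. 90.]
wrist (60, -50) [ 60. -50.  92.]
wrist (-10, 60) [-10.  60.  91.]
side (35, 0) [35. -0. 88.]
side (60, 0) [61.  2. 90.]
side (60, 50) [59. 51. 91.]
side (60, -50) [ 58. -46.  93.]
side (-10, 60) [-10.  57.  87.]
scene (35, 0) [35.  2. 91.]
scene (60, 0) [62.  6. 93.]
scene (60, 50) [60. 53. 93.]
scene (60, -50) [ 62. -46.  91.]
scene (-10, 60) [-10.  60.  90.]
```

View pics/wrist9.png

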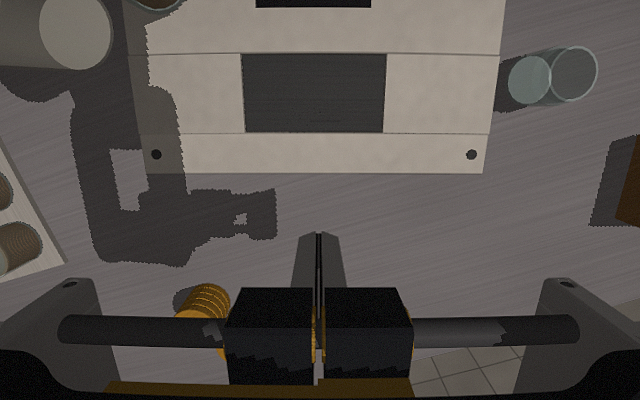

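View pics/scene9.png

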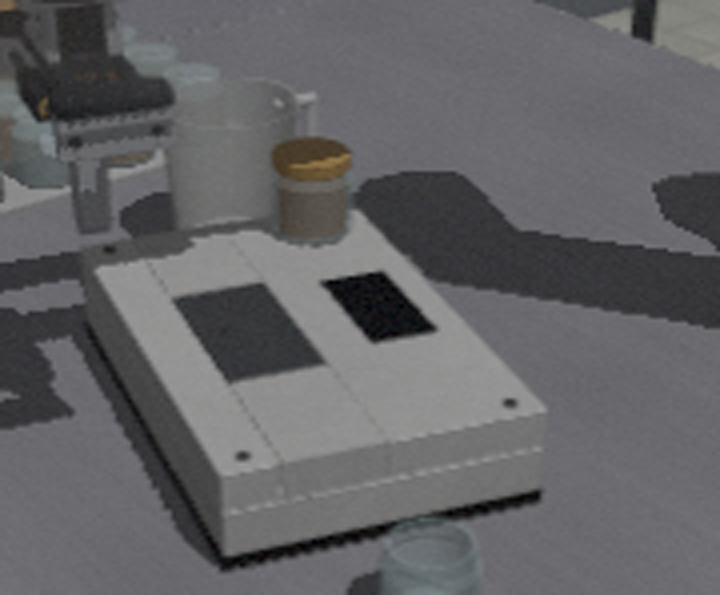

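View pics/side9.png

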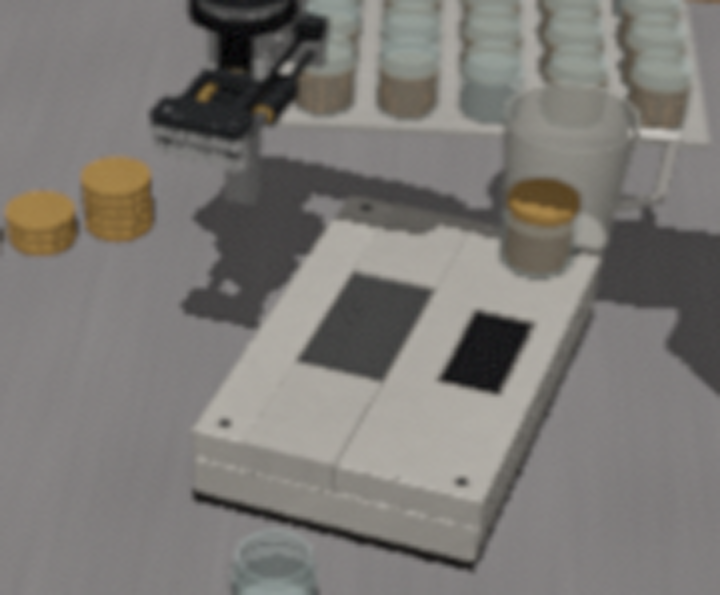

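All three views show the flap flush, about 1 s after release. In the wrist view it spans px (242,54) to (385,132). The jars and jug look unmoved and the robot is touching nothing, so I'm handing in.

```bash
python3 -c "
from plant import arm
print(arm.sign_off())"
```

```text
the job is handed in; nothing more can be done
None
```

The jar counter job is done and handed in at about 11 s. I pressed the flap's ribs to the stop (10.6 N) so it popped open, then pressed the round button fully in. I then swept the flap shut with the fingertips and pressed it home to the same stop depth (14.8 N).

- **Round button:** the force reached 12.8 N at about 72 mm, which matches the expected 6 mm travel. That is inferred from force and height, because I can't read the button's position directly.
- **Flap:** about a second after I lifted off, all three cameras showed it flush, with depth readings of 88–93 mm against the 90 mm top. That depth scatter is camera noise.
- **Jars, jug and square button:** the jars and jug looked unmoved in the pictures. The fingertip stayed about 60 mm from the square button and was never lowered over it.
- **Disagreement:** the three cameras put the round button's y at 25, 27.5 and 33 mm. I used 27.5 mm, and the wrist picture showed the fingertip centred on the button.
- **Closing the flap:** the fingertip ran closer to the flap's free edge than planned, so I corrected mid-sweep. It did not slip off.

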